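# Trace the copper gas line to its purge button and hold it down

## Robot

A 6-joint arm with a two-finger parallel gripper is mounted at the origin on the work surface. World frame = base frame: x ahead of the robot, y to its left, z up, the work surface at z = 0. Lengths are in m, angles in degrees, forces in N, time in s.
With the tool pointing down it reaches from about 0.3 to 0.85 m from the base axis. Payload 4.2 kg.
Tool frame: the origin (TCP) lies at the centre of the arm's flange, where the gripper is bolted on; the fingertips stand 191 mm ahead of it and the grasp point (between the pads) lies 172 mm ahead of it; z points along the fingers, y is the line along which they close (so a half turn about z gives the same grasp; the last joint's range is limited). The gripper opens to 91 mm and grips with 3 to 60 N. Pads are 32 mm wide; open, the fingers measure 118 mm over their backs; the gripper's body (76 mm by 178 mm) begins 60 mm behind the grasp point.
Start: joints at [-66.52, 18.312, 89.639, -0, 72.044, -1.146], TCP at [0.24, -0.523, 0.405] pointing down, gripper open.
Joint ranges: [-177.97, 177.97], [-48.28, 115.42], [12.27, 149.76], [-77.06, 257.06], [2.81, 150.46], [-146.56, 146.56]. Speed limits (degrees/s): [147.25, 147.25, 180, 180, 180, 180].

## Interface

Orientations are given as a 3x3 rotation matrix whose columns are the frame's x, y, z axes.
In Python, from station import observe, grab_frame, camera_model, r gives the robot as it stands.
- The arm moves only by the tool carry_out, never from a script. Its argument "commands" is a list of rows, each an object with "turn": the turn, a rotation vector about the tool's x, y, z as a fraction of full scale, a list of three; "dp": the shift along the tool's x, y, z as a fraction of full scale, a list of three; "jaw": the opening, from 0 (shut) to 1 (fully open). A call has 1 to 20 rows; each row is the pose to reach, as a shift and turn from the pose commanded when the call began, along the tool's axes at that moment; what a row does not reach only later rows make up. Full scale, the value 1, is 50 cm for a shift and 2 rad for a turn. A row lasts 1/12 s, in which the tool goes at most 41.7 mm and 7.16 degrees, less where a joint would pass 70% of its speed; a pose out of reach is approached as far as the arm can. A call with a number of a shift or a turn outside -1 to 1 is refused whole. A call with a gripper value outside its range is refused whole. The fingers move at their own pace and stop on an object; "grip_force" is the grip in N (left out, the last holds). Time passes only in rows, so rows that repeat a pose let the fingers close. It gives the time, the measured TCP pose, the force, the opening and the grip force at its end, in the units of the state.
- observe(): the state, without advancing time (a new reading comes with each control period).
- grab_frame(name): name is "scene" or "side" or "wrist"; returns (picture, depth): 420x560x3 uint8, red, green, blue; 420x560 float32, m along the optical axis (not along the pixel's ray), 0 where there is no reading.
- camera_model(name): a dict with "camera_matrix" (3x3 intrinsics, pixels), "rvec" (rotation vector, rad) and "tvec" (3), from world to camera coordinates, as OpenCV has them; the wrist camera has in their place "T_tool_cam" (4x4, takes a point from camera to tool coordinates, whose origin is the TCP and whose axes are the flange's). Camera axes: x right, y down, z forward; pixel columns grow to the right and rows downward; lengths in m; the calibration is good to about 2 mm. A picture is of the moment at which its call begins: read the wrist's pose just before it. camera_model takes no time and is no camera call.
- r.hand_in(): hands the job in; it is judged then, once.
The state is a dict: "clock": time; "joints": joint angles; "qd": joint speeds; "joint_efforts": joint torques, N m; "position": TCP position; "tcp_rot": TCP orientation; "contact_force": force on the tool from outside, world axes, zero at the start; "ft_torque": the same for the moment, N m; "opening": finger opening in m; "grasp_force": force on a finger pad.
Only numpy, scipy, OpenCV 4.12 (cv2) and the standard library are available. Lean on these libraries where they do the work, as an engineer would, in place of code of your own. Each camera call takes 0.05 s, during which the arm holds its last target. There are 200 camera calls.

## Task

Before purging, trace the copper gas tube with the fingertips: start beside the red-handled valve and follow the tube round every bend to the brass block where it ends, keeping the fingertips right over it, no more than about 2 cm above it but never touching it. Then press the green purge button on that block fully down and finish while still holding it down. Leave the black button unpressed and all loose things, such as the vial and nut between the tubes, where they are.

Things in the scene. Friction and masses are not known exactly. Their poses are not given: they have to be found in the camera images.
- panel: the gas panel: white plate 210 x 344 x 10 mm fixed on the bench. Origin: centre of its underside; z up, y along its long side towards the end with red valve and blue regulator, x across. Tallest: the regulator (x -55, y 132 mm, 38 mm thick knob), 68 mm above the bench; the red handle (x 60, y 121 to 171) reaches 52 mm. A steel tube (8 mm) passes under the copper one twice, its top at 24 mm
- gas_line: the copper tube, 10 mm in diameter, rigid, fixed to the panel (its origin and axes are the panel's). It runs level, its top 43 mm above the bench, from the red-handled valve to the brass block that carries the green button: five straight legs joined by four right-angled bends of 18 mm radius
- line0 (a point): point on top of the copper tube (43 mm above the bench): the start of the copper tube, beside the red-handled valve; panel x, y = (0.060, 0.085) m. The tube runs straight between the points but for the rounding of the bends
- line1 (a point): point on top of the copper tube (43 mm above the bench): its first bend; panel x, y = (0.055, 0.035) m. The tube runs straight between the points but for the rounding of the bends
- line2 (a point): point on top of the copper tube (43 mm above the bench): where it crosses the steel tube the first time; panel x, y = (0, 0.030) m. The tube runs straight between the points but for the rounding of the bends
- line3 (a point): point on top of the copper tube (43 mm above the bench): its second bend; panel x, y = (-0.055, 0.025) m. The tube runs straight between the points but for the rounding of the bends
- line4 (a point): point on top of the copper tube (43 mm above the bench): its third bend; panel x, y = (-0.055, -0.045) m. The tube runs straight between the points but for the rounding of the bends
- line5 (a point): point on top of the copper tube (43 mm above the bench): where it crosses the steel tube the second time; panel x, y = (0, -0.050) m. The tube runs straight between the points but for the rounding of the bends
- line6 (a point): point on top of the copper tube (43 mm above the bench): its fourth bend; panel x, y = (0.055, -0.055) m. The tube runs straight between the points but for the rounding of the bends
- line7 (a point): point on top of the copper tube (43 mm above the bench): its end, where it dives into the brass block, beside the green button; panel x, y = (0.060, -0.088) m. The tube runs straight between the points but for the rounding of the bends
- purge_top (a point): centre of the top of the green purge button (32 mm in diameter, on a black round housing 48 mm in diameter), 44 mm above the bench when up; pressed from above. Panel x, y = (0.060, -0.140) m
- purge (a joint): travel of the green button: 0 up, 0.006 m fully down; a spring of about 525 N/m, preloaded, needing 1.4 N to start and 4.5 N fully down, returns it when let go. Fully down, its top is 38 mm above the bench and still 4 mm above the housing
- purge_base: the black round housing of the green button, which carries the button; 48 mm in diameter, its origin on the button's axis 22 mm above the bench, its top at 34 mm
- vent_top (a point): centre of the top of the black button of the steel line, same size and height as the green one, at panel x, y = (-0.055, -0.140) m: not to be pressed
- vent (a joint): travel of the black button: 0 up, 0.006 m fully down
- carousel: the round white autosampler carousel, fixed on the bench beside the panel, 210 mm in diameter, 104 mm high. Origin: centre of its underside
- vial: bystander: amber vial with a blue cap, 22 mm in diameter, 45 mm tall, standing loose on the panel between two legs of the copper tube, its top 55 mm above the bench. Origin: centre of its underside
- nut: bystander: loose brass nut, 22 mm wide, 13 mm high, lying on the panel between two legs of the copper tube. Origin: centre of its underside
- white_vial: bystander: white vial with a red cap, 22 mm in diameter, 45 mm tall, on the bench to the robot's left. Origin: centre of its underside
- wrench: bystander: steel wrench, 150 mm long, lying at the back of the bench between bottle and jar. Origin: the middle of its underside
- screwdriver: bystander: screwdriver, 170 mm long, lying on the bench to the robot's right. Origin: the middle of its underside
- bottle: bystander: amber bottle, 64 mm in diameter, 130 mm tall, standing at the back of the bench. Origin: centre of its underside
- jar: bystander: white jar with a blue lid, 60 mm in diameter, 70 mm tall, standing at the back of the bench. Origin: centre of its underside

How it is judged:
By the outcome, as a careful person would: the job done as asked, in the order asked, and still so for the second after the job is handed in, while the arm keeps its last pose, push and grip.
It also fails if it takes over 48 s, if anything falls off the work surface, if the arm or the gripper's body presses on something with over 40 N, if the wrist force passes 120 N, or if a joint passes its speed limit or range.

## Working session

There is one attempt and no reset: what is moved stays moved. The work goes in short steps, Python scripts to look and compute and a tool call to move; the robot and the scene stay as the last step left them, time stands still between calls to the robot, and variables do not carry over. Pictures are saved under pics/ and viewed, at most 10 in all, crops included, and the job is handed in when it is done.

Besides the shell and the picture viewer there is one more tool, called after "Request:" in YAML: its name, and indented under it one key for each argument. carry_out: Moves the arm, as the interface text tells. Its arguments: {"type":"object","properties":{"commands":{"type":"array"},"grip_force":{"type":"number"}},"required":["commands"]}

```bash
mkdir -p pics
python3 - <<'E'
from station import observe, grab_frame, camera_model, r
import cv2, numpy as np
for n in ("scene","side"):
    p,d=grab_frame(n); cv2.imwrite(f"pics/{n}0.png",p[:,:,::-1]); np.save(f"pics/{n}0.npy",d)
    m=camera_model(n); R=cv2.Rodrigues(np.array(m["rvec"]))[0]; print(n,(-R.T@np.array(m["tvec"]).ravel()).round(3),R.round(2).tolist(),m["camera_matrix"])
print(observe())
E
```

```text
scene [1.393 0.142 0.821] [[-0.16, 0.99, 0.0], [0.68, 0.11, -0.72], [-0.72, -0.12, -0.69]] [[390.71848851   0.         279.83623879]
 [  0.         390.71848851 211.75566375]
 [  0.           0.           1.        ]]
side [ 0.198 -1.163  1.142] [[0.95, -0.31, 0.0], [-0.2, -0.62, -0.76], [0.24, 0.72, -0.65]] [[456.77501177   0.         278.18891513]
 [  0.         456.77501177 207.57066602]
 [  0.           0.           1.        ]]
{'clock': 0.1, 'joints': array([-6.65198152e+01,  1.83472793e+01,  8.96982793e+01, -1.35713645e-03,
        7.20443090e+01, -1.14582281e+00]), 'qd': array([-0.02621818, -0.05393556, -0.11385898, -0.07435361,  0.06682779,
        0.01204654]), 'joint_efforts': array([ 3.86182792e-04, -4.13329840e+01, -2.32508701e+01,  7.28793768e-02,
        4.22828633e-02, -6.19619436e-05]), 'position': array([ 0.23953905, -0.52256857,  0.40401883]), 'tcp_rot': array([[ 9.09044011e-01,  4.16699616e-01, -6.45601336e-04],
       [ 4.16700116e-01, -9.09042886e-01,  1.42963294e-03],
       [ 8.84819400e-06, -1.56862141e-03, -9.99998770e-01]]), 'contact_force': array([-0.19637425,  0.12217219,  0.02769296]), 'ft_torque': array([-0.02167607, -0.05284598, -0.02353519]), 'grasp_force': 0.0, 'opening': 0.09097999594370619}
```

View pics/scene0.png

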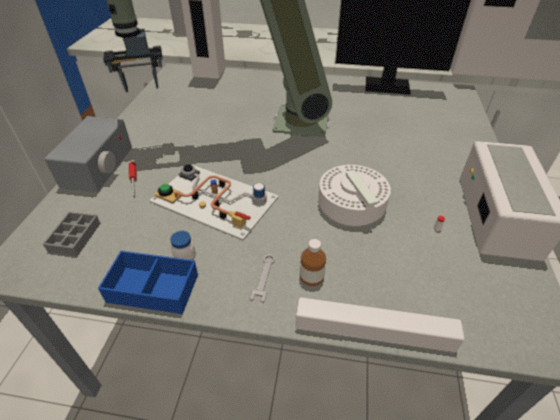

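View pics/side0.png

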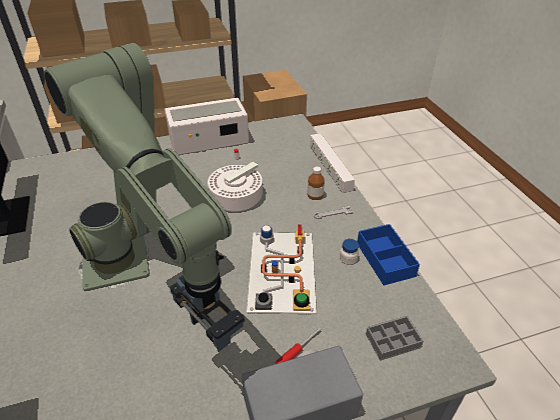

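Run:
```python
import cv2, numpy as np
a=cv2.imread("pics/side0.png")[222:322,235:335]
b=cv2.imread("pics/scene0.png")[155:240,145:285]
cv2.imwrite("pics/a.png",cv2.resize(a,None,fx=6,fy=6,interpolation=cv2.INTER_CUBIC))
cv2.imwrite("pics/b.png",cv2.resize(b,None,fx=5.5,fy=5.5,interpolation=cv2.INTER_CUBIC))
```

```text
(no output)
```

View pics/a.png

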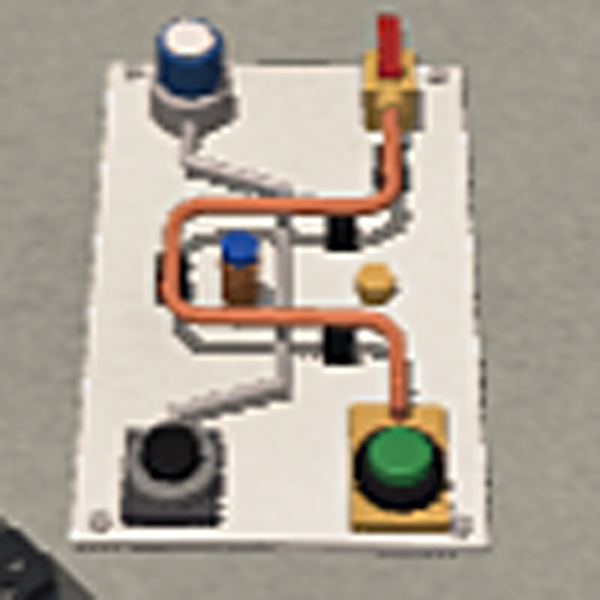

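View pics/b.png

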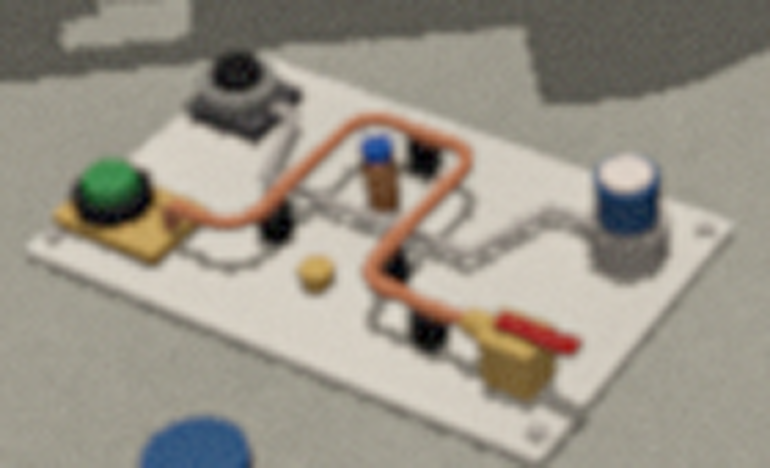

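```bash
cat > h.py <<'E'
import cv2, numpy as np
from station import camera_model
L=np.array([[60,85],[55,35],[0,30],[-55,25],[-55,-45],[0,-50],[55,-55],[60,-88]])/1e3
def proj(n,P):
    m=camera_model(n)
    return cv2.projectPoints(np.asarray(P,float),np.array(m["rvec"],float),np.array(m["tvec"],float),np.array(m["camera_matrix"],float),None)[0][:,0]
def world(q,P):
    x,y,t=q[:3]; c,s=np.cos(t),np.sin(t); P=np.asarray(P,float)
    return P@np.array([[c,s,0],[-s,c,0],[0,0,1]])+[x,y,q[3] if len(q)>3 else 0]
E
python3 - <<'E'
from h import *
from scipy.optimize import least_squares
c=.010;t=.038
side=[((-105,172,c),(110,62)),((105,172,c),(463,66)),((105,-172,c),(488,543)),((-105,-172,c),(70,538)),((60,-140,.044),(403,446)),((-55,-140,.044),(172,445)),
((-55,25,t),(174,206)),((-55,-45,t),(169,315)),((55,35,t),(394,203)),((55,-55,t),(398,320))]
sc=[((105,-172,c),(28,250)),((-105,172,c),(733,225)),((105,172,c),(540,462)),((60,-140,.044),(112,180)),((-55,-140,.044),(238,70)),
((55,35,t),(371,273)),((-55,25,t),(472,151)),((-55,-45,t),(361,109)),((55,-55,t),(245,223))]
f=lambda s:np.array([[p[0]/1e3,p[1]/1e3,p[2]] for p,_ in s])
A,B=f(side),f(sc)
a=np.array([u for _,u in side])/6+[235,222]-5/12; b=np.array([u for _,u in sc])/5.5+[145,155]-4.5/11
def res(q,w=(1,1)): return np.r_[w[0]*(proj("side",world(q,A))-a).ravel(),w[1]*(proj("scene",world(q,B))-b).ravel()]
for w in((1,1),(1,0),(0,1)):
    for q0 in([.5,-.25,0],):
        s=least_squares(res,q0,args=(w,),loss="soft_l1"); print(w,s.x.round(4),np.degrees(s.x[2]).round(2),s.cost.round(2))
s=least_squares(res,[.5,-.25,0,0]); print(s.x.round(4)); print(res(s.x).reshape(-1,2).round(1).tolist())
E
```

```text
(1, 1) [ 0.5215 -0.2115 -0.3248] -18.61 12.9
(1, 0) [ 0.5233 -0.2133 -0.3295] -18.88 5.26
(0, 1) [ 0.5193 -0.2104 -0.3266] -18.71 4.64
[ 5.217e-01 -2.115e-01 -3.252e-01  4.000e-04]
[[-0.9, -0.5], [-0.9, -0.6], [-0.0, -0.5], [-0.4, -0.4], [-0.7, -0.1], [-0.5, -0.4], [1.0, 0.5], [1.1, -1.4], [-2.3, -0.9], [-2.3, 0.5], [-1.1, 0.1], [0.2, -0.2], [-0.1, 0.1], [-1.0, -0.7], [-0.8, -0.5], [-0.4, 0.9], [-1.0, 1.3], [0.9, 2.4], [-1.8, 0.6]]
```

```bash
cat >> h.py <<'E'
C=np.array([[60,85],[60,30],[-60,30],[-60,-50],[60,-50],[60,-88]])/1e3  # true corners
def rel(o,p,R):  # dp and turn fractions from observed pose to world TCP p, rot R
    R0=np.array(o["tcp_rot"]); 
    return (R0.T@(np.array(p)-o["position"])/.5).round(4),(cv2.Rodrigues(R0.T@R)[0].ravel()/2).round(4)
def Rt(q): c,s=np.cos(q[2]),np.sin(q[2]); return np.array([[c,s,0],[s,-c,0],[0,0,-1.]])
E
python3 - <<'E'
from h import *
from station import observe
from scipy.optimize import least_squares
c=.010;t=.038
side=[((-105,172,c),(110,62)),((105,172,c),(463,66)),((105,-172,c),(488,543)),((-105,-172,c),(70,538)),((60,-140,.044),(403,446)),((-55,-140,.044),(172,445)),
((-60,30,t),(174,206)),((-60,-50,t),(169,315)),((60,30,t),(394,203)),((60,-50,t),(398,320))]
sc=[((105,-172,c),(28,250)),((-105,172,c),(733,225)),((105,172,c),(540,462)),((60,-140,.044),(112,180)),((-55,-140,.044),(238,70)),
((60,30,t),(371,273)),((-60,30,t),(472,151)),((-60,-50,t),(361,109)),((60,-50,t),(245,223))]
f=lambda s:np.array([[p[0]/1e3,p[1]/1e3,p[2]] for p,_ in s])
A,B=f(side),f(sc)
a=np.array([u for _,u in side])/6+[235,222]-5/12; b=np.array([u for _,u in sc])/5.5+[145,155]-4.5/11
def res(q,w=(1,1)): return np.r_[w[0]*(proj("side",world(q,A))-a).ravel(),w[1]*(proj("scene",world(q,B))-b).ravel()]
for w in((1,1),(1,0),(0,1)):
    s=least_squares(res,[.5,-.25,0],args=(w,)); print(w,s.x.round(4),np.degrees(s.x[2]).round(2),s.cost.round(2))
s=least_squares(res,[.5,-.25,0,0]); q=s.x;print(q.round(4)); print(res(q).reshape(-1,2).round(1).tolist())
# vial cap top centre, from both crops
va=np.array([240,240])/6+[235,222]-.4; vb=np.array([377,145])/5.5+[145,155]-.4
v=least_squares(lambda x:np.r_[proj("side",world(q,[[x[0],x[1],.055]]))[0]-va,proj("scene",world(q,[[x[0],x[1],.055]]))[0]-vb],[0,0]); print("vial",v.x,v.fun.round(1))
np.save("q.npy",q[:3])
print(camera_model("wrist")); o=observe()
print(rel(o,[q[0],q[1],.42],Rt(q)))
E
```

```text
(1, 1) [ 0.5216 -0.2114 -0.3236] -18.54 14.7
(1, 0) [ 0.5233 -0.2133 -0.3293] -18.87 0.59
(0, 1) [ 0.5185 -0.2106 -0.3206] -18.37 8.4
[ 5.216e-01 -2.114e-01 -3.236e-01  3.000e-04]
[[-1.0, -0.5], [-1.0, -0.6], [0.0, -0.5], [-0.3, -0.3], [-0.7, -0.1], [-0.5, -0.3], [-0.5, -0.6], [-0.6, -0.2], [-0.8, 0.2], [-0.8, -0.7], [-1.1, 0.2], [0.2, -0.3], [0.0, 0.1], [-1.0, -0.6], [-0.8, -0.5], [-2.7, 1.4], [1.2, 0.8], [0.5, 1.1], [-1.5, 2.1]]
vial [-0.02232645 -0.01258906] [-0.3 -0.1 -0.2  0.4]
{'camera_matrix': array([[365.30989925,   0.        , 278.63231243],
       [  0.        , 365.30989925, 209.49561048],
       [  0.        ,   0.        ,   1.        ]]), 'T_tool_cam': array([[ 2.24434953e-05, -9.65455523e-01, -2.60567906e-01,
         7.17637985e-02],
       [ 9.99999923e-01, -8.01296287e-05,  3.83029084e-04,
         1.09174696e-03],
       [-3.90676754e-04, -2.60567894e-01,  9.65455447e-01,
         2.05026585e-02],
       [ 0.00000000e+00,  0.00000000e+00,  0.00000000e+00,
         1.00000000e+00]])}
(array([ 0.7721, -0.3306, -0.0314]), array([-7.000e-04,  3.000e-04,  3.767e-01]))
```

Request:
carry_out:
  commands:
    - {"dp": [0.77,-0.33,-0.03],"turn": [0,0,0.377],"jaw": 0}
    - {"dp": [0.77,-0.33,-0.03],"turn": [0,0,0.377],"jaw": 0}
    - {"dp": [0.77,-0.33,-0.03],"turn": [0,0,0.377],"jaw": 0}
    - {"dp": [0.77,-0.33,-0.03],"turn": [0,0,0.377],"jaw": 0}
    - {"dp": [0.77,-0.33,-0.03],"turn": [0,0,0.377],"jaw": 0}
    - {"dp": [0.77,-0.33,-0.03],"turn": [0,0,0.377],"jaw": 0}
    - {"dp": [0.77,-0.33,-0.03],"turn": [0,0,0.377],"jaw": 0}
    - {"dp": [0.77,-0.33,-0.03],"turn": [0,0,0.377],"jaw": 0}
    - {"dp": [0.77,-0.33,-0.03],"turn": [0,0,0.377],"jaw": 0}
    - {"dp": [0.77,-0.33,-0.03],"turn": [0,0,0.377],"jaw": 0}
    - {"dp": [0.77,-0.33,-0.03],"turn": [0,0,0.377],"jaw": 0}
    - {"dp": [0.77,-0.33,-0.03],"turn": [0,0,0.377],"jaw": 0}
    - {"dp": [0.77,-0.33,-0.03],"turn": [0,0,0.377],"jaw": 0}
    - {"dp": [0.77,-0.33,-0.03],"turn": [0,0,0.377],"jaw": 0}
    - {"dp": [0.77,-0.33,-0.03],"turn": [0,0,0.377],"jaw": 0}
    - {"dp": [0.77,-0.33,-0.03],"turn": [0,0,0.377],"jaw": 0}

```text
clock: 1.43
position: [0.52, -0.2132, 0.4197]
tcp_rot: [[0.947, -0.32, -0.0], [-0.32, -0.947, -0.0], [-0.0, 0.0, -1.0]]
contact_force: [-0.3, 1.1, 0.5]
opening: 0.0003
grasp_force: 0.0
```

Run:
```python
from h import *
from station import observe,grab_frame
o=observe(); p,d=grab_frame("wrist"); print(o["clock"],o["position"],o["opening"],o["tcp_rot"].round(4).tolist())
np.savez("w1.npz",pos=o["position"],R=o["tcp_rot"],d=d); cv2.imwrite("pics/w1raw.png",p[:,:,::-1])
cv2.imwrite("pics/w1.png",cv2.resize(p[:,:,::-1],(800,600),interpolation=cv2.INTER_CUBIC))
```

```text
1.4333 [ 0.52004911 -0.21324959  0.41972514] 0.00032134821909735495 [[0.9473, -0.3203, -0.0004], [-0.3203, -0.9473, -0.0001], [-0.0003, 0.0002, -1.0]]
```

View pics/w1.png

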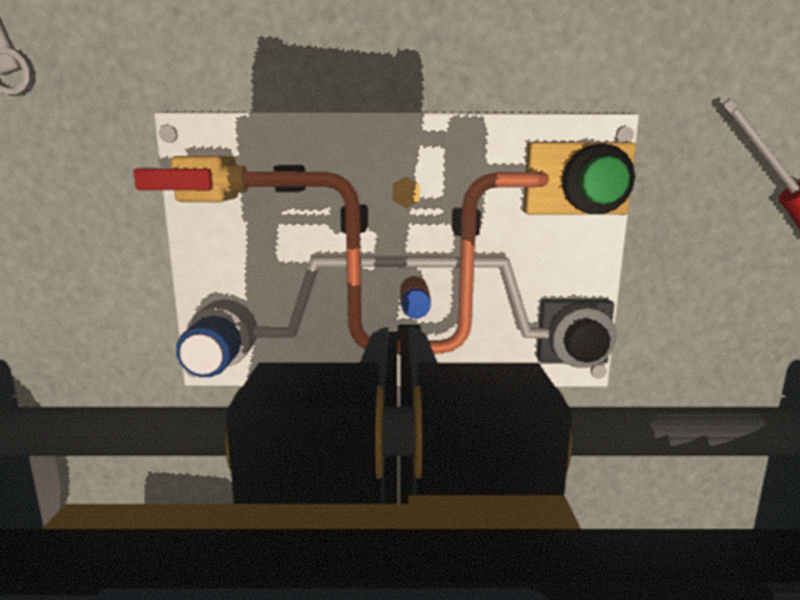

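Run:
```python
from h import *
from scipy.optimize import least_squares
w=np.load("w1.npz"); m=camera_model("wrist"); T=np.array(m["T_tool_cam"]); K=np.array(m["camera_matrix"])
c=.010;t=.038
X=[((105,172,c),(154,113)),((105,-172,c),(638,113)),((-105,-172,c),(607,386)),((-105,172,c),(186,386)),((60,-140,.044),(606,180)),((-55,-140,.044),(587,340)),((60,30,t),(353,180)),((60,-50,t),(473,180)),((-60,-50,t),(466,347)),((-60,30,t),(353,347))]
P=np.array([[p[0]/1e3,p[1]/1e3,p[2]] for p,_ in X]); u=(np.array([b for _,b in X])+.5)*.7-.5
def pw(P):
    p=(P-w["pos"])@w["R"]; p=(p-T[:3,3])@T[:3,:3]; p=p@K.T; return p[:,:2]/p[:,2:]
f=lambda q:(pw(world(q,P))-u).ravel()
for q0 in ([.52,-.21,-.32],[.52,-.21,-.32,0]):
    s=least_squares(f,q0); print(s.x.round(4),s.cost.round(2)); print(f(s.x).reshape(-1,2).round(1).tolist())
# depth check: height of points on panel/tube
for uv in [(400,340),(560,180),(606,180),(300,130),(468,290)]:
    a=(np.array(uv)*.7).round().astype(int); z=w["d"][a[1],a[0]]
    x=w["R"]@(T[:3,:3]@(np.linalg.inv(K)@[a[0],a[1],1]*z)+T[:3,3])+w["pos"]; print(uv,x.round(4))
```

```text
[ 0.5193 -0.2137 -0.3264] 15.48
[[-1.5, -0.6], [1.6, -0.4], [1.3, 0.8], [-1.6, 0.8], [0.6, -0.2], [2.3, 2.2], [-1.0, -0.5], [-2.0, -0.4], [-1.2, -0.1], [1.7, -0.2]]
[ 0.5189 -0.2138 -0.3266 -0.0031] 8.96
[[0.3, 0.1], [0.5, 0.3], [0.4, 0.0], [-0.3, -0.1], [-0.4, 0.1], [1.4, 1.6], [-0.4, -0.2], [-2.1, -0.2], [-1.4, -0.8], [2.2, -0.8]]
(400, 340) [ 0.5339 -0.2207  0.2376]
(560, 180) [ 0.5377 -0.3426  0.0202]
(606, 180) [ 0.5311 -0.3651  0.0433]
(300, 130) [ 0.6292 -0.1789  0.01  ]
(468, 290) [ 0.4874 -0.2571  0.0413]
```

Request:
carry_out:
  commands:
    - {"dp": [0.12,-0.17,0.1],"turn": [0,0,0],"jaw": 0}
    - {"dp": [0.12,-0.17,0.1],"turn": [0,0,0],"jaw": 0}
    - {"dp": [0.12,-0.17,0.1],"turn": [0,0,0],"jaw": 0}
    - {"dp": [0.12,-0.17,0.31],"turn": [0,0,0],"jaw": 0}
    - {"dp": [0.12,-0.17,0.31],"turn": [0,0,0],"jaw": 0}
    - {"dp": [0.12,-0.17,0.31],"turn": [0,0,0],"jaw": 0}
    - {"dp": [0.12,-0.17,0.31],"turn": [0,0,0],"jaw": 0}
    - {"dp": [0.12,-0.17,0.31],"turn": [0,0,0],"jaw": 0}
    - {"dp": [0.12,-0.17,0.31],"turn": [0,0,0],"jaw": 0}
    - {"dp": [0.12,-0.17,0.31],"turn": [0,0,0],"jaw": 0}
    - {"dp": [0.12,-0.17,0.31],"turn": [0,0,0],"jaw": 0}

```text
clock: 2.4
position: [0.6053, -0.1513, 0.2672]
tcp_rot: [[0.948, -0.319, 0.004], [-0.319, -0.948, -0.001], [0.005, -0.0, -1.0]]
contact_force: [0.6, 0.0, -0.8]
opening: 0.0005
grasp_force: 0.0
```

Run:
```python
from h import *
from station import observe,grab_frame
o=observe(); print(o["clock"],o["position"],o["contact_force"],np.degrees(np.arctan2(o["tcp_rot"][1,0],o["tcp_rot"][0,0])))
q=[.520,-.2132,-.326]; tip=o["position"]+o["tcp_rot"]@[0,0,.191]; print("tip",tip)
ims=[]
for n,(u,v,w,h) in (("side",(235,212,110,110)),("scene",(150,150,130,110))):
    p,d=grab_frame(n); p=np.ascontiguousarray(p[:,:,::-1]); cv2.imwrite(f"pics/{n}1raw.png",p)
    k=3.3; c=cv2.resize(p[v:v+h,u:u+w],None,fx=k,fy=k,interpolation=cv2.INTER_CUBIC)
    z=lambda P:((proj(n,P)-[u,v]+.5)*k-.5).round().astype(int)
    cl=z(world(q,np.c_[C,np.full(6,.038)])); cv2.polylines(c,[cl[:,None].astype(np.int32)],False,(255,0,0),1)
    for t in z([tip]): cv2.drawMarker(c,tuple(map(int,t)),(255,0,255),cv2.MARKER_CROSS,12,1)
    print(n,"tip px",z([tip]),"line",cl.tolist()); ims.append(c)
cv2.imwrite("pics/c1.png",np.hstack(ims)); print(np.hstack(ims).shape)
```

```text
2.4 [ 0.6052632  -0.15127817  0.26718409] [ 0.64723075  0.00431795 -0.77521491] -18.603743389582775
tip [ 0.60610461 -0.15151563  0.07618609]
side tip px [[215  80]] line [[212, 108], [213, 147], [93, 146], [90, 207], [215, 208], [216, 239]]
scene tip px [[242 173]] line [[247, 204], [196, 184], [269, 109], [201, 84], [124, 156], [91, 143]]
(363, 792, 3)
```

View pics/c1.png

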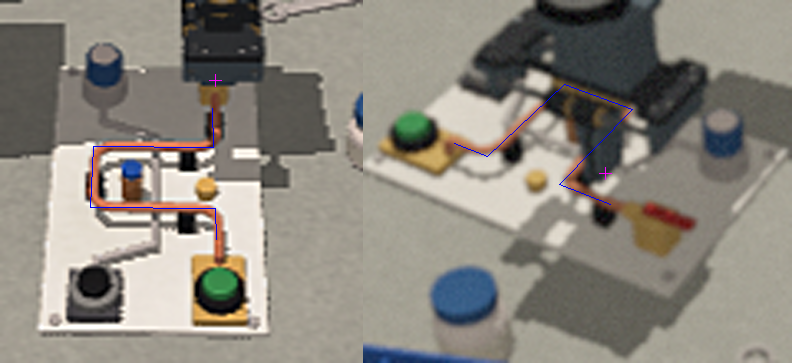

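Run:
```python
from h import *
from station import observe,grab_frame
o=observe(); p,d=grab_frame("wrist"); p=np.ascontiguousarray(p[:,:,::-1])
np.savez("w2.npz",pos=o["position"],R=o["tcp_rot"],d=d); cv2.imwrite("pics/w2raw.png",p)
m=camera_model("wrist"); T=np.array(m["T_tool_cam"]); K=np.array(m["camera_matrix"])
def pw(P,tool=False):
    p=np.asarray(P,float) if tool else (P-o["position"])@o["tcp_rot"]
    p=(p-T[:3,3])@T[:3,:3]@K.T; return p[:,:2]/p[:,2:]
q=[.520,-.2132,-.326]
box=pw([[sx*.016,sy*.0135,.191] for sx,sy in((1,1),(1,-1),(-1,-1),(-1,1))],True)
cl=pw(world(q,np.c_[C,np.full(6,.038)])); k=800/560
i=lambda a:((a+.5)*k-.5).round().astype(np.int32)
b=cv2.resize(p,(800,600),interpolation=cv2.INTER_CUBIC)
cv2.polylines(b,[i(box)[:,None]],True,(255,0,255),1); cv2.polylines(b,[i(cl)[:,None]],False,(255,0,0),1)
cv2.imwrite("pics/w2.png",b); print(i(box).tolist(),i(cl).tolist())
```

```text
[[432, 330], [353, 330], [355, 415], [430, 415]] [[396, 341], [527, 341], [510, 577], [677, 577], [716, 342], [806, 342]]
```

View pics/w2.png

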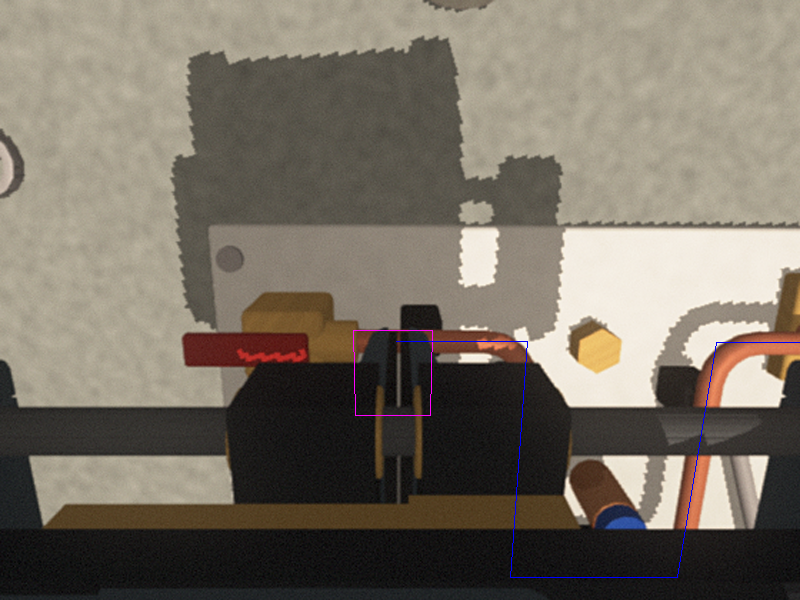

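Request:
carry_out:
  commands:
    - {"dp": [0.0015,-0.003,0.012],"turn": [0,0,0],"jaw": 0}
    - {"dp": [0.0015,-0.003,0.024],"turn": [0,0,0],"jaw": 0}
    - {"dp": [0.0015,-0.003,0.034],"turn": [0,0,0],"jaw": 0}
    - {"dp": [0.0015,-0.003,0.038],"turn": [0,0,0],"jaw": 0}
    - {"dp": [0.0015,-0.003,0.038],"turn": [0,0,0],"jaw": 0}
    - {"dp": [0.0015,-0.003,0.038],"turn": [0,0,0],"jaw": 0}
    - {"dp": [0.0015,-0.003,0.038],"turn": [0,0,0],"jaw": 0}
    - {"dp": [0.0015,-0.003,0.038],"turn": [0,0,0],"jaw": 0}

```text
clock: 3.22
position: [0.6061, -0.1497, 0.246]
tcp_rot: [[0.948, -0.319, 0.0], [-0.319, -0.948, -0.0], [0.001, 0.0, -1.0]]
contact_force: [0.4, -0.1, -0.2]
opening: 0.0002
grasp_force: 0.0
```

Run:
```python
from h import *
from station import observe
o=observe(); q=[.5212,-.2120,-.326]; tip=o["position"]+o["tcp_rot"]@[0,0,.191]
print(o["clock"],tip.round(4),"panel",((tip-[q[0],q[1],0])@world([0,0,q[2]],np.eye(3)).T).round(4),o["contact_force"].round(2),o["tcp_rot"].round(4).tolist(),o["qd"].round(2))
```

```text
3.2167 [ 0.6062 -0.1497  0.055 ] panel [0.0606 0.0862 0.055 ] [ 0.35 -0.14 -0.16] [[0.9479, -0.3186, 0.0005], [-0.3186, -0.9479, -0.0002], [0.0005, 0.0, -1.0]] [ 0.07 -0.01 -0.    0.09  0.05  0.14]
```

Request:
carry_out:
  commands:
    - {"dp": [-0.001,0.012,0],"turn": [0,0,0],"jaw": 0}
    - {"dp": [-0.001,0.026,0],"turn": [0,0,0],"jaw": 0}
    - {"dp": [-0.001,0.04,0],"turn": [0,0,0],"jaw": 0}
    - {"dp": [-0.001,0.054,0],"turn": [0,0,0],"jaw": 0}
    - {"dp": [-0.001,0.066,0],"turn": [0,0,0],"jaw": 0}
    - {"dp": [-0.001,0.076,0],"turn": [0,0,0],"jaw": 0}
    - {"dp": [-0.004,0.09,0],"turn": [0,0,0],"jaw": 0}
    - {"dp": [-0.012,0.102,0],"turn": [0,0,0],"jaw": 0}
    - {"dp": [-0.023,0.11,0],"turn": [0,0,0],"jaw": 0}
    - {"dp": [-0.037,0.112,0],"turn": [0,0,0],"jaw": 0}
    - {"dp": [-0.051,0.112,0],"turn": [0,0,0],"jaw": 0}
    - {"dp": [-0.065,0.112,0],"turn": [0,0,0],"jaw": 0}
    - {"dp": [-0.079,0.112,0],"turn": [0,0,0],"jaw": 0}
    - {"dp": [-0.093,0.112,0],"turn": [0,0,0],"jaw": 0}
    - {"dp": [-0.107,0.112,0],"turn": [0,0,0],"jaw": 0}
    - {"dp": [-0.121,0.112,0],"turn": [0,0,0],"jaw": 0}
    - {"dp": [-0.121,0.112,0],"turn": [0,0,0],"jaw": 0}
    - {"dp": [-0.121,0.112,0],"turn": [0,0,0],"jaw": 0}
    - {"dp": [-0.121,0.112,0],"turn": [0,0,0],"jaw": 0}

```text
clock: 4.8
position: [0.531, -0.1835, 0.2459]
tcp_rot: [[0.948, -0.319, 0.001], [-0.319, -0.948, -0.0], [0.001, 0.0, -1.0]]
contact_force: [-0.6, 0.2, -0.4]
opening: 0.0004
grasp_force: 0.0
```

```bash
cat > chk.py <<'E'
from h import *
from station import observe
o=observe(); q=[.5212,-.2120,-.326]; tip=o["position"]+o["tcp_rot"]@[0,0,.191]
print(o["clock"],"panel",((tip-[q[0],q[1],0])@world([0,0,q[2]],np.eye(3)).T).round(4),o["contact_force"].round(2),np.arctan2(o["tcp_rot"][1,0],o["tcp_rot"][0,0]).round(4),o["tcp_rot"][:,2].round(4))
E
python3 chk.py
python3 - <<'E'
from h import *
from station import observe,grab_frame
q=[.5212,-.2120,-.326]
ims=[]
for n,(u,v,w,h) in (("side",(235,212,110,110)),("scene",(150,150,130,110))):
    p,d=grab_frame(n); p=np.ascontiguousarray(p[:,:,::-1]); k=3.3
    ims.append(cv2.resize(p[v:v+h,u:u+w],None,fx=k,fy=k,interpolation=cv2.INTER_CUBIC))
cv2.imwrite("pics/c2.png",np.hstack(ims))
E
```

```text
4.8 panel [0.0004 0.0301 0.0549] [-0.61  0.23 -0.42] -0.3242 [ 9.e-04 -4.e-04 -1.e+00]
```

View pics/c2.png

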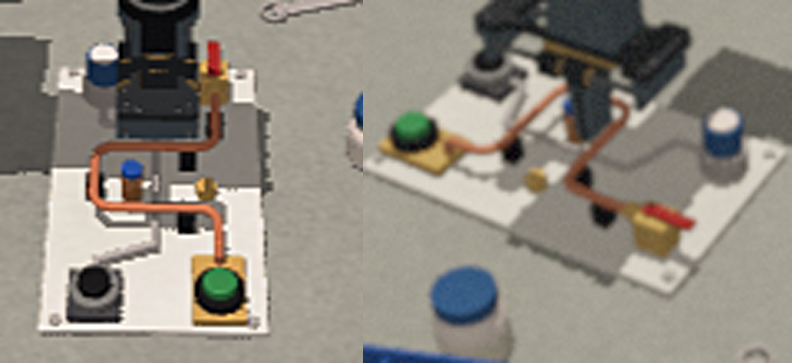

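Request:
carry_out:
  commands:
    - {"dp": [-0.015,0,0],"turn": [0,0,0],"jaw": 0}
    - {"dp": [-0.029,0,0],"turn": [0,0,0],"jaw": 0}
    - {"dp": [-0.043,0,0],"turn": [0,0,0],"jaw": 0}
    - {"dp": [-0.057,0,0],"turn": [0,0,0],"jaw": 0}
    - {"dp": [-0.071,0,0],"turn": [0,0,0],"jaw": 0}
    - {"dp": [-0.085,0,0],"turn": [0,0,0],"jaw": 0}
    - {"dp": [-0.099,0.003,0],"turn": [0,0,0],"jaw": 0}
    - {"dp": [-0.11,0.011,0],"turn": [0,0,0],"jaw": 0}
    - {"dp": [-0.118,0.022,0],"turn": [0,0,0],"jaw": 0}
    - {"dp": [-0.121,0.036,0],"turn": [0,0,0],"jaw": 0}
    - {"dp": [-0.121,0.05,0],"turn": [0,0,0],"jaw": 0}
    - {"dp": [-0.121,0.064,0],"turn": [0,0,0],"jaw": 0}
    - {"dp": [-0.121,0.078,0],"turn": [0,0,0],"jaw": 0}
    - {"dp": [-0.121,0.092,0],"turn": [0,0,0],"jaw": 0}
    - {"dp": [-0.121,0.108,0],"turn": [0,0,0],"jaw": 0}
    - {"dp": [-0.121,0.124,0],"turn": [0,0,0],"jaw": 0}
    - {"dp": [-0.121,0.124,0],"turn": [0,0,0],"jaw": 0}
    - {"dp": [-0.121,0.124,0],"turn": [0,0,0],"jaw": 0}
    - {"dp": [-0.121,0.124,0],"turn": [0,0,0],"jaw": 0}

```text
clock: 6.48
position: [0.4537, -0.223, 0.2457]
tcp_rot: [[0.948, -0.319, -0.0], [-0.319, -0.948, 0.0], [-0.0, -0.0, -1.0]]
contact_force: [0.2, 0.3, -0.1]
opening: 0.0003
grasp_force: 0.0
```

```bash
python3 chk.py
```

```text
6.4833 panel [-0.0605 -0.032   0.0547] [ 0.22  0.31 -0.1 ] -0.3245 [-0.e+00  2.e-04 -1.e+00]
```

Request:
carry_out:
  commands:
    - {"dp": [0.004,0.014,0],"turn": [0,0,0],"jaw": 0}
    - {"dp": [0.012,0.025,0],"turn": [0,0,0],"jaw": 0}
    - {"dp": [0.023,0.033,0],"turn": [0,0,0],"jaw": 0}
    - {"dp": [0.037,0.036,0],"turn": [0,0,0],"jaw": 0}
    - {"dp": [0.051,0.036,0],"turn": [0,0,0],"jaw": 0}
    - {"dp": [0.065,0.036,0],"turn": [0,0,0],"jaw": 0}
    - {"dp": [0.081,0.036,0],"turn": [0,0,0],"jaw": 0}
    - {"dp": [0.097,0.036,0],"turn": [0,0,0],"jaw": 0}
    - {"dp": [0.113,0.036,0],"turn": [0,0,0],"jaw": 0}
    - {"dp": [0.129,0.036,0],"turn": [0,0,0],"jaw": 0}
    - {"dp": [0.145,0.036,0],"turn": [0,0,0],"jaw": 0}
    - {"dp": [0.161,0.036,0],"turn": [0,0,0],"jaw": 0}
    - {"dp": [0.177,0.036,0],"turn": [0,0,0],"jaw": 0}
    - {"dp": [0.191,0.036,0],"turn": [0,0,0],"jaw": 0}
    - {"dp": [0.205,0.036,0],"turn": [0,0,0],"jaw": 0}
    - {"dp": [0.205,0.036,0],"turn": [0,0,0],"jaw": 0}
    - {"dp": [0.205,0.036,0],"turn": [0,0,0],"jaw": 0}
    - {"dp": [0.205,0.036,0],"turn": [0,0,0],"jaw": 0}

```text
clock: 7.98
position: [0.5448, -0.2726, 0.2456]
tcp_rot: [[0.948, -0.319, -0.001], [-0.319, -0.948, 0.0], [-0.001, -0.0, -1.0]]
contact_force: [-0.1, 0.7, -0.5]
opening: 0.0006
grasp_force: 0.0
```

```bash
python3 chk.py
```

```text
7.9833 panel [ 0.0417 -0.0498  0.0546] [-0.08  0.67 -0.47] -0.3242 [-7.e-04  3.e-04 -1.e+00]
```

Request:
carry_out:
  commands:
    - {"dp": [0.014,0.003,0],"turn": [0,0,0],"jaw": 0}
    - {"dp": [0.026,0.011,0],"turn": [0,0,0],"jaw": 0}
    - {"dp": [0.034,0.023,0],"turn": [0,0,0],"jaw": 0}
    - {"dp": [0.037,0.036,0],"turn": [0,0,0],"jaw": 0}
    - {"dp": [0.037,0.05,0],"turn": [0,0,0],"jaw": 0}
    - {"dp": [0.037,0.064,0],"turn": [0,0,0],"jaw": 0}
    - {"dp": [0.037,0.078,0],"turn": [0,0,0],"jaw": 0}
    - {"dp": [0.037,0.078,0],"turn": [0,0,0],"jaw": 0}
    - {"dp": [0.037,0.078,0],"turn": [0,0,0],"jaw": 0}
    - {"dp": [0.037,0.078,0],"turn": [0,0,0],"jaw": 0}
    - {"dp": [0.037,0.1,0],"turn": [0,0,0],"jaw": 0}
    - {"dp": [0.037,0.12,0],"turn": [0,0,0],"jaw": 0}
    - {"dp": [0.037,0.14,0],"turn": [0,0,0],"jaw": 0}
    - {"dp": [0.037,0.16,0],"turn": [0,0,0],"jaw": 0}
    - {"dp": [0.037,0.18,0],"turn": [0,0,0],"jaw": 0}
    - {"dp": [0.037,0.18,0],"turn": [0,0,0],"jaw": 0}
    - {"dp": [0.037,0.18,0],"turn": [0,0,0],"jaw": 0}
    - {"dp": [0.037,0.18,0],"turn": [0,0,0],"jaw": 0}

```text
clock: 9.48
position: [0.5339, -0.3639, 0.2457]
tcp_rot: [[0.948, -0.319, -0.0], [-0.319, -0.948, 0.0], [-0.0, -0.0, -1.0]]
contact_force: [-0.1, -0.2, 1.0]
opening: 0.0005
grasp_force: 0.0
```

```bash
python3 chk.py
```

```text
9.4833 panel [ 0.0607 -0.1398  0.0547] [-0.08 -0.17  0.97] -0.3246 [-0.e+00  3.e-04 -1.e+00]
```

Request:
carry_out:
  commands:
    - {"dp": [0,0,0.01],"turn": [0,0,0],"jaw": 0}
    - {"dp": [0,0,0.02],"turn": [0,0,0],"jaw": 0}
    - {"dp": [0,0,0.024],"turn": [0,0,0],"jaw": 0}
    - {"dp": [0,0,0.028],"turn": [0,0,0],"jaw": 0}
    - {"dp": [0,0,0.031],"turn": [0,0,0],"jaw": 0}
    - {"dp": [0,0,0.034],"turn": [0,0,0],"jaw": 0}
    - {"dp": [0,0,0.034],"turn": [0,0,0],"jaw": 0}
    - {"dp": [0,0,0.034],"turn": [0,0,0],"jaw": 0}
    - {"dp": [0,0,0.034],"turn": [0,0,0],"jaw": 0}

```text
clock: 10.23
position: [0.534, -0.3635, 0.2291]
tcp_rot: [[0.948, -0.319, 0.0], [-0.319, -0.948, 0.001], [-0.0, -0.001, -1.0]]
contact_force: [-0.8, 3.6, 6.2]
opening: 0.0002
grasp_force: 2.6
```

```bash
python3 chk.py
```

```text
10.2333 panel [ 0.0606 -0.1393  0.0381] [-0.77  3.6   6.19] -0.3243 [ 1.e-04  6.e-04 -1.e+00]
```

Request:
carry_out:
  commands:
    - {"dp": [0,0,0.001],"turn": [0,0,0],"jaw": 0}
    - {"dp": [0,0,0.002],"turn": [0,0,0],"jaw": 0}
    - {"dp": [0,0,0.002],"turn": [0,0,0],"jaw": 0}
    - {"dp": [0,0,0.002],"turn": [0,0,0],"jaw": 0}
    - {"dp": [0,0,0.002],"turn": [0,0,0],"jaw": 0}

```text
clock: 10.65
position: [0.534, -0.3635, 0.229]
tcp_rot: [[0.948, -0.319, 0.0], [-0.319, -0.948, 0.0], [0.0, -0.001, -1.0]]
contact_force: [-2.4, 5.0, 9.8]
opening: -0.0003
grasp_force: 5.0
```

```bash
python3 chk.py
```

```text
10.65 panel [ 0.0606 -0.1393  0.038 ] [-2.37  5.04  9.75] -0.3243 [ 4.e-04  5.e-04 -1.e+00]
```

```bash
python3 - <<'E'
from h import *
from station import grab_frame
ims=[]
for n,(u,v,w,h) in (("side",(235,212,110,110)),("scene",(150,150,130,110))):
    p,d=grab_frame(n); k=3.3
    ims.append(cv2.resize(p[v:v+h,u:u+w,::-1],None,fx=k,fy=k,interpolation=cv2.INTER_CUBIC))
cv2.imwrite("pics/c3.png",np.hstack(ims))
E
python3 chk.py
```

```text
10.75 panel [ 0.0606 -0.1393  0.038 ] [-1.55  4.04  9.7 ] -0.3244 [ 4.e-04  5.e-04 -1.e+00]
```

View pics/c3.png

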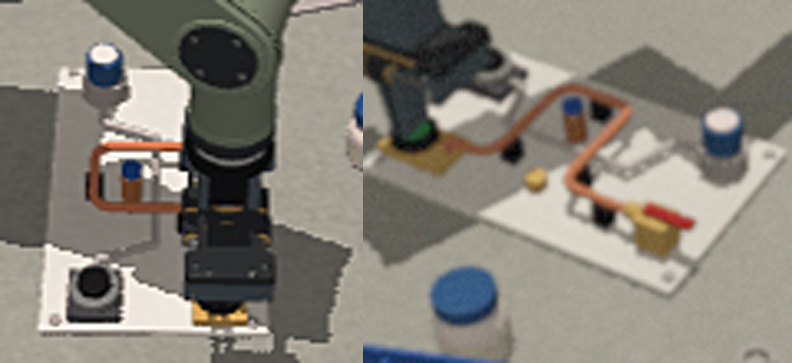

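The fingertips are on the green button (right view, about 420,130). The vial (573,120) and nut (537,180) haven't moved, and the black button is untouched.

```bash
python3 -c "
from station import r
print(r.hand_in())"
```

```text
the job is handed in; nothing more can be done
None
```

I traced the copper tube from the valve to the brass block about 12 mm above its top, with no contact felt. The job is handed in with the green purge button held fully down (tips at 38 mm, about 10 N, clock 10.75 s). The black button is unpressed and the vial and nut are where they were.

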